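# Press down a curved row of channel keys in order

## Task

On the grey box whose keys stand in a curve, follow the curve with the fingertips and gently press each of the five keys all the way down, one after the other, starting at the end with the cable socket, so that the channels are switched on in order. Keep the fingertips within a few centimetres of the row of keys from the first key to the last; the keys stay down by themselves. Do not touch the box with the straight row, and leave everything else standing where it is: nothing is to be picked up or pushed aside.

Things in the scene. Friction and masses are not known exactly. Their poses are not given: they have to be found in the camera images.
- curved_box: Grey box fixed to the table, 120 (its x) x 190 (its y) mm, flat top 28 mm above the table; origin at the centre of its underside. A black cable socket, 30 mm wide, sticks 21 mm out of the middle of its +y end (socket top 22 mm above the table). Its five keys stand on a curve: in the box frame, key 1 to key 5 at (x, y) = (7, 70), (31, 39), (40, 0), (31, -39), (7, -70) mm; key 1 is at the socket end. A thin black line joins them.
- straight_box: Grey box fixed to the table, 120 (its x) x 190 (its y) mm, flat top 28 mm above the table; origin at the centre of its underside. A black cable socket, 30 mm wide, sticks 21 mm out of the middle of its +y end (socket top 22 mm above the table). Its five keys stand in a straight line at x = 30 mm in the box frame, y = 72 to -72 mm, 36 mm apart, the same kind of key (tops 37 mm above the table); must not be touched.
- curved_key1 (a joint): Travel of key 1 of the curved row (counted from the cable socket): 0 = up, 0.006 m = fully down. Resists with about 3 N of friction, has no spring, stays where it is left.
- curved_key1_top (a point): Centre of the top face of key 1 of the curved row; round aluminium key, 18 mm dia. Its top is 9 mm above the box top (37 mm above the table) when up, 3 mm (31 mm above the table) when fully down.
- curved_key2 (a joint): Travel of key 2 of the curved row (counted from the cable socket): 0 = up, 0.006 m = fully down. Resists with about 3 N of friction, has no spring, stays where it is left.
- curved_key2_top (a point): Centre of the top face of key 2 of the curved row; round aluminium key, 18 mm dia. Its top is 9 mm above the box top (37 mm above the table) when up, 3 mm (31 mm above the table) when fully down.
- curved_key3 (a joint): Travel of key 3 of the curved row (counted from the cable socket): 0 = up, 0.006 m = fully down. Resists with about 3 N of friction, has no spring, stays where it is left.
- curved_key3_top (a point): Centre of the top face of key 3 of the curved row; round aluminium key, 18 mm dia. Its top is 9 mm above the box top (37 mm above the table) when up, 3 mm (31 mm above the table) when fully down.
- curved_key4 (a joint): Travel of key 4 of the curved row (counted from the cable socket): 0 = up, 0.006 m = fully down. Resists with about 3 N of friction, has no spring, stays where it is left.
- curved_key4_top (a point): Centre of the top face of key 4 of the curved row; round aluminium key, 18 mm dia. Its top is 9 mm above the box top (37 mm above the table) when up, 3 mm (31 mm above the table) when fully down.
- curved_key5 (a joint): Travel of key 5 of the curved row (counted from the cable socket): 0 = up, 0.006 m = fully down. Resists with about 3 N of friction, has no spring, stays where it is left.
- curved_key5_top (a point): Centre of the top face of key 5 of the curved row; round aluminium key, 18 mm dia. Its top is 9 mm above the box top (37 mm above the table) when up, 3 mm (31 mm above the table) when fully down.
- snap_cap: Loose black snap cap, 26 mm dia, 24 mm high, standing upright on top of the curved-row box, inside the curve. Origin at its underside; stays where it is.
- snap_cap2: Same loose black snap cap, standing on top of the straight-row box. Origin at its underside; stays where it is.
- sensor_module: Loose red sensor module, 38 x 56 x 22 mm high. Origin at its underside; stays where it is.
- stud_jar: Loose jar, 50 mm dia, 60 mm high. Origin at its underside; stays where it is.
- battery_box: Loose black battery box, 50 x 70 x 30 mm high. Origin at its underside; stays where it is.
- battery_box2: Same loose black battery box. Origin at its underside; stays where it is.
- screwdriver: Loose screwdriver lying flat, 170 mm long. Stays where it is.
- tea_cup: Loose white cup, 72 mm dia, 70 mm high. Origin at its underside; stays where it is.

How it is judged (in metres and radians):
On the way, in this order (a step that is already met when the one before it is completed fails the run):
1. key 1 of the curved row, counted from the socket end, is pressed down while the next is still up (value of joint curved_key1 above 0.0045 m and value of joint curved_key2 below 0.0045 m), for 0.1 s.
2. key 2 of the curved row, counted from the socket end, is pressed down while the next is still up (value of joint curved_key2 above 0.0045 m and value of joint curved_key3 below 0.0045 m), for 0.1 s.
3. key 3 of the curved row, counted from the socket end, is pressed down while the next is still up (value of joint curved_key3 above 0.0045 m and value of joint curved_key4 below 0.0045 m), for 0.1 s.
4. key 4 of the curved row, counted from the socket end, is pressed down while the next is still up (value of joint curved_key4 above 0.0045 m and value of joint curved_key5 below 0.0045 m), for 0.1 s.
5. key 5 of the curved row, counted from the socket end, is pressed down (value of joint curved_key5 above 0.0045 m), for 0.1 s.
At the end, for the whole second after the job is handed in: All five keys of the curved row are at least 4.5 mm of their 6 mm down, pressed in order from the socket end; the box with the straight row was never touched; every loose thing is at rest within 12 mm of where it began (value of joint each of curved_key1, curved_key2, curved_key3, curved_key4, curved_key5 above 0.0045 m and linear speed of each of snap_cap, snap_cap2, sensor_module, stud_jar, battery_box, battery_box2, screwdriver, tea_cup below 0.02 m/s and not (distance of any of snap_cap, snap_cap2, sensor_module, stud_jar, battery_box, battery_box2, screwdriver, tea_cup from where it was at the start of the episode above 0.012 m)).
It fails at once if the robot touches the box with the straight row (over 1 N) (contact force between any of the fingers, the arm and straight_box above 1 N).
It fails at once if the robot presses the curved-row box harder than 35 N (contact force between any of the fingers, the arm and curved_box above 35 N).
It fails at once if after the first key is down and before the last is, the fingers leave the row (grasp point over 80 mm from every key's top, which is fingertips about 60 mm above the keys) (value of joint curved_key1 above 0.0045 m and value of joint curved_key5 below 0.0045 m and distance between the grasp point and curved_key1_top above 0.08 m and distance between the grasp point and curved_key2_top above 0.08 m and distance between the grasp point and curved_key3_top above 0.08 m and distance between the grasp point and curved_key4_top above 0.08 m and distance between the grasp point and curved_key5_top above 0.08 m).
It fails at once if a loose thing is pushed, lifted or carried more than 12 mm from its place (distance of any of snap_cap, snap_cap2, sensor_module, stud_jar, battery_box, battery_box2, screwdriver, tea_cup from where it was at the start of the episode above 0.012 m).
It also fails if it takes over 51 s, if anything falls off the work surface, if the arm or the gripper's body presses on something with over 40 N, if the wrist force passes 120 N, or if a joint passes its speed limit or range.

## Robot

A 6-joint arm with a two-finger parallel gripper is mounted at the origin on the work surface. World frame = base frame: x ahead of the robot, y to its left, z up, the work surface at z = 0. Lengths are in mm, angles in rad, forces in N, time in s.
With the tool pointing down it reaches from about 350 to 725 mm from the base axis. Payload 4.3 kg.
Tool frame: the origin (TCP) lies midway between the tips of the shut fingers; the grasp point (between the pads) lies 19 mm behind it; z points along the fingers, y is the line along which they close (so a half turn about z gives the same grasp; the last joint's range is limited). The gripper opens to 85 mm and grips with 20 to 120 N. Pads are 22 mm wide; open, the fingers measure 114 mm over their backs; the gripper's body (76 mm by 85 mm) begins 54 mm behind the grasp point. The pads swing forward as they close: fully open they stand 13 mm farther back than shut.
Start: joints at [1.208, 0.377, 0.081, 1.274, 0, 1.46], TCP at [143.822, 556.76, 231.329] pointing down, gripper open.
Joint ranges: [-2.72, 2.72], [-0.84, 1.66], [-1.02, 1.22], [-1.77, 2.12], [-1.37, 1.28], [-3.14, 3.14]. Speed limits (rad/s): [2.57, 2.57, 3.14, 3.14, 3.14, 3.14].

## Interface

Orientations are given as a rotation vector (axis times angle).
In Python, from station import manip gives the robot as it stands. The module is installed in compiled form; this text tells all that it offers.
- The arm moves only by the shell command python3 -m jog 'ROWS' [FORCE]. ROWS is JSON, a list of rows, each a list of 5 numbers: the shift along the tool's x, y, z in units of 30 mm (1.0 is 30 mm), then the turn about the tool's z in degrees, then the closure, from 0 (fully open) to 1 (shut). In form: [[tx, ty, tz, spin, gripper], ...]. A call has 1 to 12 rows; each row is the pose to reach, as a shift and turn from the pose commanded when the call began, along the tool's axes at that moment; what a row does not reach only later rows make up. A row lasts 1/10 s, in which the tool goes at most 50 mm and 8.59 degrees, less where a joint would pass 70% of its speed; a pose out of reach is approached as far as the arm can. A call with a gripper value outside its range is refused whole. The fingers move at their own pace and stop on an object; FORCE is the grip in N (left out, the last holds). Time passes only in rows, so rows that repeat a pose let the fingers close. It gives the time, the measured TCP pose, the force, the opening and the grip force at its end, in the units of the state.
- manip.read_state(): the state, without advancing time (a new reading comes with each control period).
- manip.grab_frame(name): name is "scene" or "top" or "wrist"; returns a dict with "frame" (400x640x3 uint8, red, green, blue), "camera_matrix" (3x3 intrinsics, pixels), "R" (3x3) and "t" (3): a world point X has camera coordinates R X + t. Camera axes: x right, y down, z forward; pixel columns grow to the right and rows downward; lengths in mm; the calibration is good to about 2 mm. A picture is of the moment at which its call begins. There is no depth.
- manip.sign_off(): hands the job in; it is judged then, once.
The state is a dict: "t": time; "joints": joint angles; "joint_velocities": joint speeds; "joint_torque": joint torques, N m; "ee_pos": TCP position; "ee_rot": TCP orientation; "contact_force": force on the tool from outside, world axes, zero at the start; "moment": the same for the moment, N m; "grip_width": opening from 0.0 (shut) to 1.0 (fully open); "grip_force": force on a finger pad.
Only numpy, scipy, OpenCV 4.12 (cv2) and the standard library are available. Lean on these libraries where they do the work, as an engineer would, in place of code of your own. Each camera call takes 0.05 s, during which the arm holds its last target. There are 200 camera calls.

## Working session

There is one attempt and no reset: what is moved stays moved. The work goes in short steps, Python scripts to look and compute and a shell command to move; the robot and the scene stay as the last step left them, time stands still between calls to the robot, and variables do not carry over. Pictures are saved under pics/ and viewed, at most 10 in all, crops included, and the job is handed in when it is done.

```bash
mkdir -p pics
cat > h.py <<'E'
import numpy as np, cv2, pickle
from station import manip
def shot(n,f):
    d=manip.grab_frame(n); pickle.dump(d,open(f'pics/{f}.pkl','wb'))
    cv2.imwrite(f'pics/{f}.png',d['frame'][:,:,::-1]); return d
def ray(f,u,v,z):
    d=pickle.load(open(f'pics/{f}.pkl','rb'));K,R,t=map(np.array,(d['camera_matrix'],d['R'],d['t']))
    c=-R.T@t.ravel(); r=R.T@np.linalg.inv(K)@[u,v,1]; return c+r*(z-c[2])/r[2]
def proj(f,X):
    d=pickle.load(open(f'pics/{f}.pkl','rb'));K,R,t=map(np.array,(d['camera_matrix'],d['R'],d['t']))
    p=K@(R@np.array(X,float)+t.ravel()); return p[:2]/p[2]
E
python3 - <<'E'
from h import *
for n in('top','scene'): shot(n,n)
print(manip.read_state())
E
```

```text
{'t': 0.1, 'joints': array([ 1.20769498e+00,  3.78020800e-01,  7.97795516e-02,  1.27438560e+00,
       -2.79488033e-05,  1.46049418e+00]), 'joint_velocities': array([ 0.00116168, -0.00308341,  0.0037547 ,  0.00073329, -0.00087554,
       -0.00028331]), 'joint_torque': array([ 1.51572149e-03, -4.64694428e+01,  2.70581299e+01,  1.19620829e-02,
       -7.41045096e-05, -1.04999000e-05]), 'ee_pos': array([143.61459691, 556.18264518, 230.44447935]), 'ee_rot': array([-3.95988622e-01, -3.11612954e+00,  2.80514167e-03]), 'contact_force': array([ 0.91583949, -0.80024141, -0.26590479]), 'moment': array([ 0.01153039,  0.01240893, -0.03579878]), 'grip_force': 0.0, 'grip_width': 1.0012838610300347}
```

View pics/top.png

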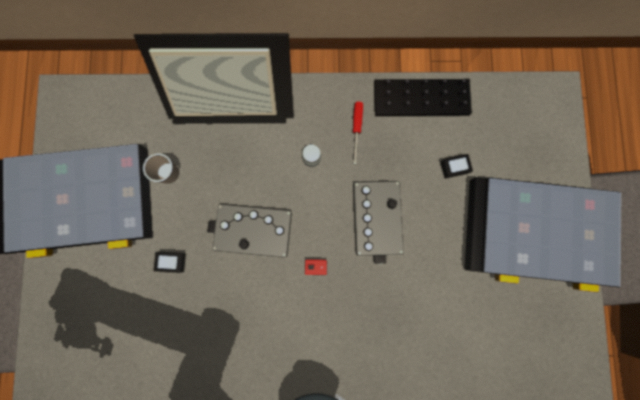

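View pics/scene.png

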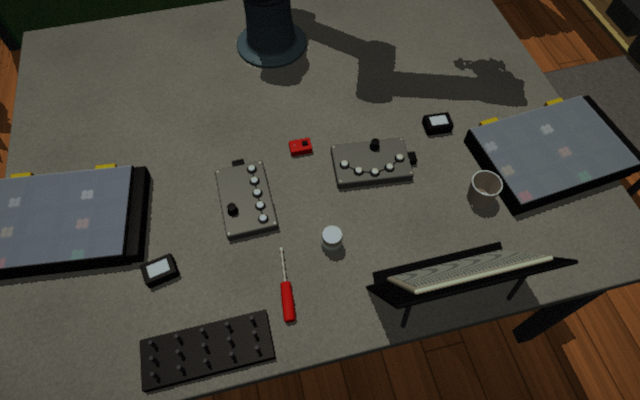

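The top view shows the curved box around (252,230), with its socket on the left at (211,226). Keys 1 to 5 are near (225,225), (238,216), (254,214), (268,219) and (281,230), and the cap is at (244,243). I'll enlarge this area to refine the positions.

Run:
```python
from h import *
a=cv2.imread('pics/top.png')[195:265,200:300]; b=cv2.imread('pics/scene.png')[130:195,322:422]
a=cv2.resize(a,None,fx=8,fy=8,interpolation=cv2.INTER_CUBIC)[:300*2]
b=cv2.resize(b,None,fx=8,fy=8,interpolation=cv2.INTER_CUBIC)
cv2.imwrite('pics/a8.png',a[:480]); cv2.imwrite('pics/b8.png',b)
```

```text
(no output)
```

View pics/a8.png

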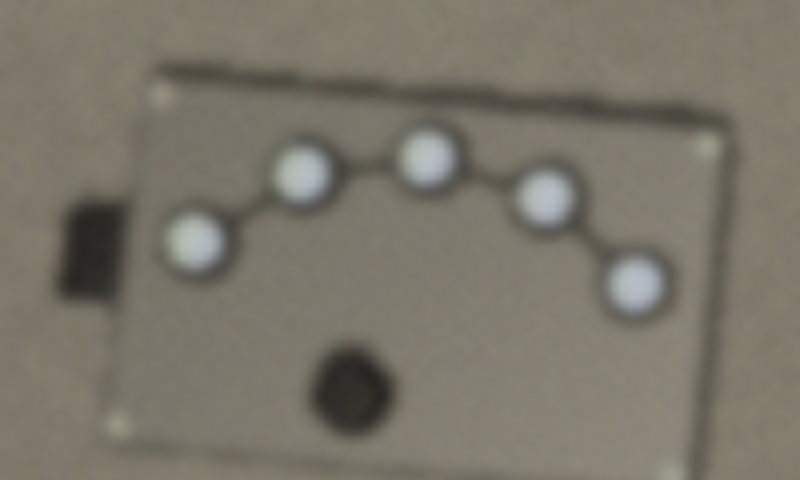

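View pics/b8.png

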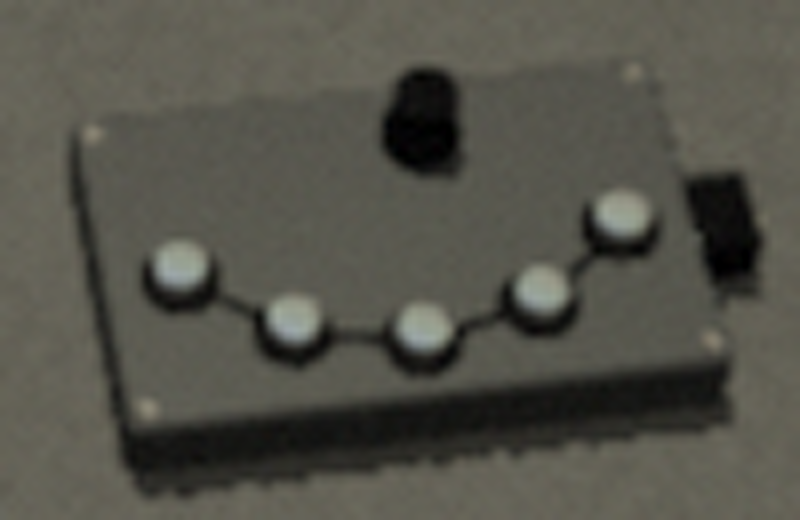

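```bash
cat >> h.py <<'E'
B=np.array([(7,70),(31,39),(40,0),(31,-39),(7,-70)],float)
def fit(P):
    A=P[:,0]+1j*P[:,1]; b=B[:,0]+1j*B[:,1]; a=np.angle(np.sum((A-A.mean())*np.conj(b-b.mean())))
    c=A.mean()-np.exp(1j*a)*b.mean(); q=c+np.exp(1j*a)*b
    return np.degrees(a),c,np.c_[q.real,q.imag],np.abs(q-A)
E
python3 - <<'E'
from h import *
np.set_printoptions(precision=1,suppress=True)
a=np.array([(197,242),(303,174),(428,158),(546,197),(636,285)]);b=np.array([(622,215),(542,290),(423,328),(295,320),(180,267)])
f=lambda p,o:(p+.5)/8-.5+o
for n,p in(('top',f(a,[200,195])),('scene',f(b,[322,130]))):
    P=np.array([ray(n,*q,37)[:2] for q in p]);print(n,*fit(P))
from scipy.spatial.transform import Rotation as Q
s=manip.read_state();M=Q.from_rotvec(s['ee_rot']).as_matrix();print(M)
E
```

```text
top -6.128886701572905 (511.8248365243528+156.92794188002745j) [[526.3 225.8]
 [546.8 192.4]
 [551.6 152.7]
 [538.5 114.8]
 [511.3  86.6]] [0.6 0.3 0.2 0.6 0.6]
scene -6.093947696464858 (515.177251819063+156.41110348477142j) [[529.6 225.3]
 [550.1 191.9]
 [555.  152.2]
 [541.9 114.3]
 [514.7  86.1]] [0.3 0.3 0.3 0.7 0.3]
[[-1.   0.3 -0. ]
 [ 0.3  1.  -0. ]
 [ 0.  -0.  -1. ]]
```

```bash
cat >> h.py <<'E'
from scipy.spatial.transform import Rotation as Q
K5=(np.array([[526.3,225.8],[546.8,192.4],[551.6,152.7],[538.5,114.8],[511.3,86.6]])+[[529.6,225.3],[550.1,191.9],[555,152.2],[541.9,114.3],[514.7,86.1]])/2
def shift(X):
    s=manip.read_state();return Q.from_rotvec(s['ee_rot']).as_matrix().T@(np.array(X)-s['ee_pos'])/30
E
python3 - <<'E'
from h import *
print(K5,shift([*K5[0],130]));print(ray('top',158,168,70))
E
```

```text
[[527.95 225.55]
 [548.45 192.15]
 [553.3  152.45]
 [540.2  114.55]
 [513.    86.35]] [-15.16111446  -7.46041297   3.35911754]
[666.50944072 383.72879269  70.        ]
```

```bash
python3 -m jog '[[-1.3,-0.6,0,0,1],[-2.6,-1.3,0,0,1],[-3.9,-1.9,0,0,1],[-5.2,-2.6,0,0,1],[-6.5,-3.2,0,0,1],[-7.8,-3.8,0,0,1],[-9.1,-4.5,0,0,1],[-10.4,-5.1,0,0,1],[-11.7,-5.8,0,0,1],[-13,-6.4,0,0,1],[-14.3,-7,0,0,1],[-15.15,-7.45,0,0,1]]' 20
python3 - <<'E'
from h import *
print(manip.read_state()['ee_pos'],shift([*K5[0],90]))
E
```

```text
t: 1.3
ee_pos: [529.8, 224.5, 230.7]
ee_rot: [-0.399, -3.116, 0.001]
contact_force: [-0.5, 1.1, -0.0]
grip_width: -0.001
grip_force: 0.0
[529.75092914 224.5167228  230.67023088] [0.06633415 0.02076698 4.68900327]
```

```bash
python3 -m jog '[[0.02,0,1.2,0,1],[0.04,0.02,2.4,0,1],[0.06,0.02,3.6,0,1],[0.06,0.02,4.7,0,1],[0.06,0.02,4.7,0,1],[0.06,0.02,4.7,0,1]]'
python3 - <<'E'
from h import *
print(shift([*K5[0],40])); shot('wrist','w1')
for k in K5: print(proj('w1',[*k,37]))
print(proj('w1',manip.read_state()['ee_pos']))
E
```

```text
t: 1.9
ee_pos: [525.7, 227.5, 90.2]
ee_rot: [-0.396, -3.115, 0.001]
contact_force: [0.2, -0.6, 0.9]
grip_width: 0.004
grip_force: 0.0
[-0.09346846 -0.0425649   1.67190593]
[317.15136659 225.93986234]
[277.52453566 264.15799062]
[225.11689791 282.83613751]
[167.36600242 278.79551218]
[113.16015678 253.79353781]
[320.99243345 265.05562179]
```

View pics/w1.png

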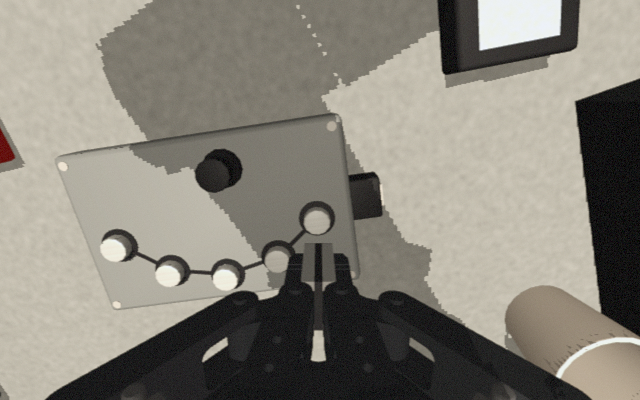

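The wrist view shows the keys about 8 px above where I predicted: (317,217), (277,257), (226,275), (169,271) and (115,246). I'll re-fit from these.

Run:
```python
from h import *
p=[(317,217),(277,257),(226,275),(169,271),(115,246)]
P=np.array([ray('w1',*q,37)[:2] for q in p]);print(*fit(P));print(ray('w1',319,262,90))
for i in range(5): print(manip.read_state()['ee_pos'])
shot('wrist','w2');print(manip.read_state()['ee_pos'])
```

```text
-5.9430156260242555 (507.98240761274076+159.1251057880282j) [[522.19253582 228.02410619]
 [542.8538264  194.70577683]
 [547.76742217 154.98353398]
 [534.77776138 117.12499845]
 [507.6970345   88.77655525]] [1.05005767 1.36495858 0.22981345 0.88528765 1.3315694 ]
[526.02463812 227.20715748  90.        ]
[527.06721262 227.95369985  91.5919242 ]
[527.06721262 227.95369985  91.5919242 ]
[527.06721262 227.95369985  91.5919242 ]
[527.06721262 227.95369985  91.5919242 ]
[527.06721262 227.95369985  91.5919242 ]
[527.84950555 228.2436695   92.3437131 ]
```

```bash
cat >> h.py <<'E'
K5=(2*K5+np.array([[522.2,228],[542.9,194.7],[547.8,155],[534.8,117.1],[507.7,88.8]]))/3
E
python3 -c "
from h import *
print(shift([*K5[0],48]))"
```

```text
[ 0.04693635 -0.07833228  1.47786687]
```

```bash
python3 -m jog '[[0.02,-0.05,0.7,0,1],[0.02,-0.05,1.4,0,1],[0.02,-0.05,1.4,0,1],[0.02,-0.05,1.4,0,1]]'
python3 - <<'E'
from h import *
shot('wrist','w3');s=manip.read_state()['ee_pos'];print(s,proj('w3',s))
for k in K5: print(proj('w3',[*k,37]))
cv2.imwrite('pics/w3c.png',cv2.resize(cv2.imread('pics/w3.png')[100:325,80:380],None,fx=2.6,fy=2.6))
E
```

```text
t: 2.4
ee_pos: [526.4, 226.8, 49.9]
ee_rot: [0.396, 3.115, 0.001]
contact_force: [1.1, 0.0, 0.6]
grip_width: 0.003
grip_force: 0.0
[526.86727985 226.91436618  50.30934414] [319.9320968  262.51296957]
[318.3906045 249.1961567]
[270.14338726 294.71989887]
[206.74252116 316.69798634]
[136.46740065 312.10734786]
[ 69.05168487 282.82948224]
```

View pics/w3c.png

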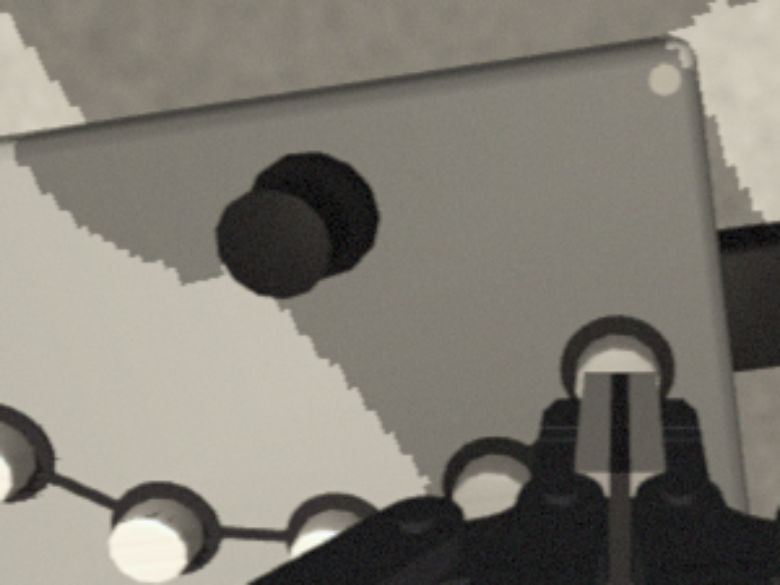

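The enlarged view shows key 1 centred about 1–2 mm nearer the base than predicted, with its centre at roughly (318,245) in the full frame. The fingertips cover it, so I'll press down gently.

```bash
python3 -m jog '[[0.05,0,0.2,0,1],[0.06,0,0.35,0,1],[0.06,0,0.42,0,1],[0.06,0,0.47,0,1],[0.06,0,0.52,0,1],[0.06,0,0.55,0,1],[0.06,0,0.55,0,1]]'
python3 -c "
from h import *
K5[:,0]-=1.5
print(shift([*K5[0],31]))"
```

```text
t: 3.15
ee_pos: [523.9, 227.0, 31.8]
ee_rot: [0.396, 3.116, 0.001]
contact_force: [0.0, 0.7, 0.7]
grip_width: -0.001
grip_force: 0.4
[-0.02658005 -0.01583207  0.02633602]
```

```bash
python3 -m jog '[[0,0,0.02,0,1],[0,0,0.04,0,1],[0,0,0.04,0,1]]'; python3 -m jog '[[0,0,0.03,0,1],[0,0,0.03,0,1],[0,0,0.03,0,1]]'
```

```text
t: 3.45
ee_pos: [523.9, 227.0, 31.0]
ee_rot: [0.396, 3.116, 0.001]
contact_force: [-0.2, 0.8, 4.2]
grip_width: -0.0
grip_force: 2.3
t: 3.75
ee_pos: [523.9, 227.0, 31.0]
ee_rot: [0.396, 3.116, 0.001]
contact_force: [-2.9, -0.7, 10.6]
grip_width: -0.003
grip_force: 5.4
```

Key 1 is bottomed out: z is 31.0 and the force rose to about 10 N. Next I'll work out the shifts between keys.

```bash
python3 -c "
from h import *
M=Q.from_rotvec(manip.read_state()['ee_rot']).as_matrix()
for d in np.diff(K5,axis=0): print(M.T@[*d,0]/30)"
```

```text
[-9.41892567e-01 -9.05462903e-01  1.23910751e-04]
[-4.87974054e-01 -1.24072892e+00 -4.75619522e-04]
[ 1.05816452e-01 -1.33211171e+00 -1.01700197e-03]
[ 0.64145833 -1.1376513  -0.00131166]
```

```bash
python3 -m jog '[[0,0,-0.5,0,1],[-0.3,-0.3,-0.5,0,1],[-0.65,-0.6,-0.5,0,1],[-0.94,-0.91,-0.5,0,1],[-0.94,-0.91,-0.4,0,1],[-0.94,-0.91,-0.28,0,1],[-0.94,-0.91,-0.2,0,1],[-0.94,-0.91,-0.13,0,1],[-0.94,-0.91,-0.07,0,1],[-0.94,-0.91,-0.02,0,1],[-0.94,-0.91,0,0,1],[-0.94,-0.91,0,0,1]]'
python3 - <<'E'
from h import *
s=manip.read_state();print(s['ee_pos'],s['contact_force'],K5[1]);shot('wrist','w4')
cv2.imwrite('pics/w4c.png',cv2.resize(cv2.imread('pics/w4.png')[100:325,80:480],None,fx=2,fy=2))
E
```

```text
t: 4.95
ee_pos: [544.1, 193.5, 31.0]
ee_rot: [0.395, 3.116, -0.0]
contact_force: [-3.5, -3.1, 11.0]
grip_width: -0.001
grip_force: 5.5
[544.05557014 193.46349694  30.96350714] [-3.54099046 -3.11973584 10.99052707] [546.6 193. ]
```

View pics/w4c.png

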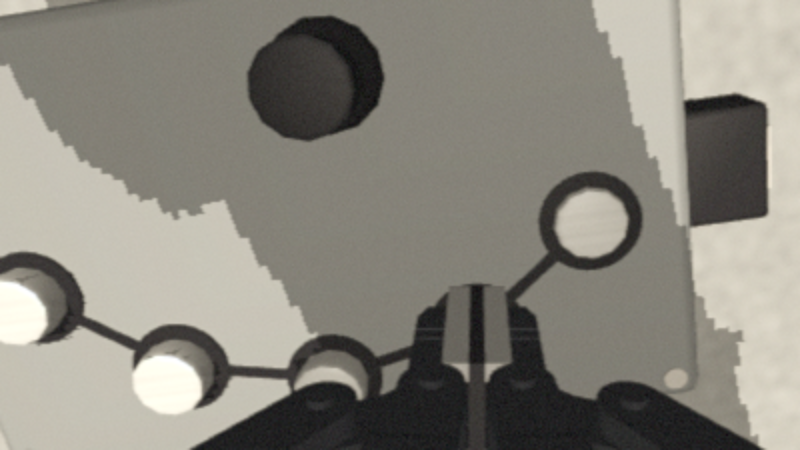

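Key 1 is fully down, with its face nearly flush at (590,222). Key 2 is pressed under the fingers, again at z 31.0 and 11 N. Next are keys 3, 4 and 5.

```bash
python3 -m jog '[[0,0,-0.5,0,1],[-0.16,-0.4,-0.5,0,1],[-0.32,-0.8,-0.5,0,1],[-0.49,-1.24,-0.5,0,1],[-0.49,-1.24,-0.4,0,1],[-0.49,-1.24,-0.28,0,1],[-0.49,-1.24,-0.2,0,1],[-0.49,-1.24,-0.13,0,1],[-0.49,-1.24,-0.07,0,1],[-0.49,-1.24,-0.02,0,1],[-0.49,-1.24,0,0,1],[-0.49,-1.24,0,0,1]]'; python3 -m jog '[[0,0,-0.5,0,1],[0.03,-0.4,-0.5,0,1],[0.07,-0.9,-0.5,0,1],[0.11,-1.33,-0.5,0,1],[0.11,-1.33,-0.4,0,1],[0.11,-1.33,-0.28,0,1],[0.11,-1.33,-0.2,0,1],[0.11,-1.33,-0.13,0,1],[0.11,-1.33,-0.07,0,1],[0.11,-1.33,-0.02,0,1],[0.11,-1.33,0,0,1],[0.11,-1.33,0,0,1]]'
```

```text
t: 6.2
ee_pos: [549.0, 153.8, 31.0]
ee_rot: [0.395, 3.116, -0.0]
contact_force: [-3.2, -2.1, 11.8]
grip_width: -0.001
grip_force: 5.7
t: 7.4
ee_pos: [536.0, 116.0, 31.0]
ee_rot: [0.395, 3.116, -0.0]
contact_force: [-5.1, -2.3, 12.5]
grip_width: -0.002
grip_force: 6.2
```

```bash
python3 -m jog '[[0,0,-0.5,0,1],[0.2,-0.4,-0.5,0,1],[0.4,-0.8,-0.5,0,1],[0.64,-1.14,-0.5,0,1],[0.64,-1.14,-0.4,0,1],[0.64,-1.14,-0.28,0,1],[0.64,-1.14,-0.2,0,1],[0.64,-1.14,-0.13,0,1],[0.64,-1.14,-0.07,0,1],[0.64,-1.14,-0.02,0,1],[0.64,-1.14,0,0,1],[0.64,-1.14,0,0,1]]'; python3 -m jog '[[0,0,-0.5,0,1],[0,0,-1.5,0,1],[0,0,-2.7,0,1],[0,0,-4,0,1],[0,0,-4,0,1],[0,0,-4,0,1]]'
python3 - <<'E'
from h import *
a=shot('wrist','w5')
E
```

```text
t: 8.6
ee_pos: [508.7, 87.6, 30.9]
ee_rot: [0.396, 3.116, -0.0]
contact_force: [-5.2, -1.1, 14.4]
grip_width: -0.006
grip_force: 7.1
t: 9.2
ee_pos: [510.2, 87.9, 150.6]
ee_rot: [0.395, 3.113, 0.002]
contact_force: [-1.1, 0.8, -0.4]
grip_width: 0.002
grip_force: 0.0
```

View pics/w5.png

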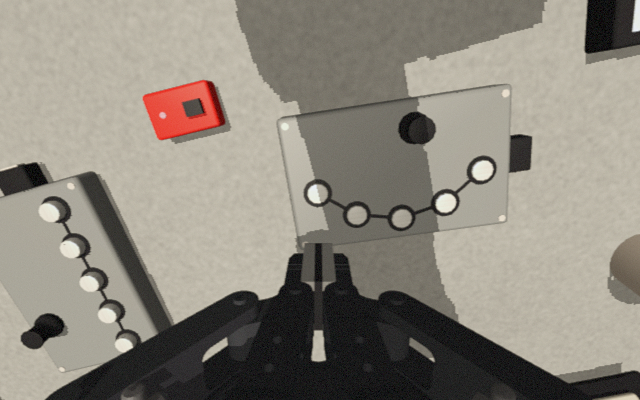

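All five curved keys, from (482,170) to (317,193), now sit low compared with the raised straight-row keys. The cap at (416,128) and the other loose things are where they were.

```bash
python3 -c "
from station import manip
print(manip.sign_off())"
```

```text
the job is handed in; nothing more can be done
None
```

I pressed all five keys on the curved box fully down in order from the socket end, at about 10–14 N each, without going near the straight-row box or disturbing anything in view, and handed the job in at about 9 s; no verdict came back.

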